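# Take the hand rest off a nail dust collector with the forked key

### The arm

A 6-joint arm with a two-finger parallel gripper is mounted at the origin on the work surface. World frame = base frame: x ahead of the robot, y to its left, z up, the work surface at z = 0. Lengths are in m, angles in rad, forces in N, time in s.
With the tool pointing down it reaches from about 0.2 to 0.875 m from the base axis. Payload 3.4 kg.
Tool frame: the origin (TCP) lies on the mounting face of the last link; the fingertips stand 199 mm ahead of it and the grasp point (between the pads) lies 180 mm ahead of it; x points along the fingers, y is the direction in which the jaws open and shut, and the axes are right-handed (so a half turn about x gives the same grasp; the last joint's range is limited). The gripper opens to 94 mm and grips with 3 to 60 N. Pads are 16 mm wide; open, the fingers measure 119 mm over their backs; the gripper's body (75 mm by 177 mm) begins 78 mm behind the grasp point.
Start: joints at [1.098, 0.276, 1.505, -0, 1.361, -0.121], TCP at [0.198, 0.54, 0.405] pointing down, gripper open.
Joint ranges: [-2.89, 2.89], [-0.75, 2.08], [0.22, 2.7], [-1.18, 4.32], [0.11, 2.71], [-2.7, 2.7]. Speed limits (rad/s): [2.57, 2.57, 3.14, 3.14, 3.14, 3.14].

### API

Orientations are given as a unit quaternion [w, x, y, z].
In Python, from bench import r gives the robot as it stands.
- The arm moves only by the tool send_rows, never from a script. Its arguments are lists of equal length, an entry for each row: "grip": the opening, from 0 (shut) to 1 (fully open); "travel": the shift along the tool's x, y, z in mm, a list of three; "twist": the turn, a rotation vector about the tool's x, y, z in rad, a list of three. A call has 1 to 10 rows; each row shifts and turns the pose as measured when the row begins, along the tool's axes as they then stand; what a row does not reach is not made up. A row lasts 1/8 s, in which the tool goes at most 62.5 mm and 10.7 degrees, less where a joint would pass 70% of its speed; a pose out of reach is approached as far as the arm can. A call is refused whole if a number of a shift passes 62.5 or a number of a turn 0.188, either way. A call with a gripper value outside its range is refused whole. The fingers move at their own pace and stop on an object; "force" is the grip in N (left out, the last holds). Time passes only in rows, so rows that do not move let the fingers close. It gives the time, the measured TCP pose, the force and the opening at its end, in the units of the state.
- r.sense(): the state, without advancing time (a new reading comes with each control period).
- r.snapshot(name): name is "scene" or "top"; returns a dict with "pixels" (400x640x3 uint8, blue, green, red), "camera_matrix" (3x3 intrinsics, pixels), "position" and "orientation" of the camera in the world. Camera axes: x right, y up, looking along -z (the intrinsics and any distortion apply to the point x, -y, -z); pixel columns grow to the right and rows downward; lengths in m; the calibration is good to about 2 mm. A picture is of the moment at which its call begins. There is no depth.
- r.close_job(): hands the job in, once; it reports no verdict.
The state is a dict: "time": time; "joint_pos": joint angles; "qd": joint speeds; "joint_efforts": joint torques, N m; "tcp_pos": TCP position; "eef_rot": TCP orientation; "ft_force": force on the tool from outside, world axes, zero at the start; "ft_torque": the same for the moment, N m; "gripper_width": opening from 0.0 (shut) to 1.0 (fully open).
Only numpy, scipy, OpenCV 4.12 (cv2) and the standard library are available. Lean on these libraries where they do the work, as an engineer would, in place of code of your own. Each camera call takes 0.05 s, during which the arm holds its last target. There are 200 camera calls.

### The job

The hand rest of the nail dust collector has to come off for disinfecting. Use the forked key to push its spring bar sideways until the tip is out of the lug, and lever that end of the rest up clear of the lug; then lay the key back down flat on the desk and lay the rest gently in the steel tray, without dropping it on the desk or disturbing the other things around.

Things in the scene. Friction and masses are not known exactly. Their poses are not given: they have to be found in the camera images.
- collector: Nail dust collector, fixed on the mat: a white box (x 60 to 250, y -115 to 115, z 0 to 70 mm) with a round filter guard on top, and in front of it two aluminium arms with upright lugs that carry the hand rest between them. Origin on the mat under the middle of the rest's pad; x points back to the white box, y left along the rest, z up. The rest's axis lies at z 100 mm.
- lug_hole (a point): Centre of the closed round 10.5 mm hole that holds the spring bar's tip, on the inner face of the right-hand lug, at x 0, y -92, z 101 mm of the collector, axes as the collector's. The lug is a plate 6 mm thick (y -98 to -92) and 26 mm wide (x), its top edge 11 mm above this point; its 6 mm thick arm runs below it at z 63 to 83 mm.
- slot (a point): Middle of the left-hand lug (y 61 to 67 mm of the collector), at x 0, y 64, z 100 mm, axes as the collector's. Its 12 mm wide slot is open at the top (z 106 mm): the rest's plain end lifts straight out of it once the other end is free.
- rest: The hand rest, a black padded bar: pad 120 long (y), 46 wide (x), 40 mm high. Origin on its axis at the middle of the pad, 20 mm above the pad's underside; axes as the collector's while it hangs there. Spring bar at its -y end, to y -97.5 mm; at +y a 10 mm square tongue with an 18 mm head, to y 72 mm, sits in the open slot. About 0.36 kg, lopsided: a steel cartridge lies by the spring bar.
- rest_balance (a point): Balance point of the rest (within 4 mm), on its axis 22 mm from the middle of the pad towards the spring bar; axes as the rest's.
- spring_bar (a joint): How far the spring bar is pressed in, along +y of the rest, 0 to 0.012 m. At 0 its tip reaches 4.5 to 6.5 mm into the lug's hole (the rest has 1 mm of play along y either way); from 0.007 the tip is out of the lug. The spring needs 2.5 N to start and 5 N at 0.010 m, and drives the bar out again to 0 when let go.
- bar_neck (a point): Middle of the spring bar's bare steel neck, 8 mm thick and 14 mm long, between the lug and the bar's round flange; moves with the bar, axes as the rest's. At y -85 mm of the rest while the bar is out. The flange, 24 mm across and 4 mm thick, begins 7 mm from here towards the pad; the lug's inner face is 7 mm from here on the other side.
- bar_tip (a point): Centre of the spring bar's outer end, 12.5 mm outwards (-y) of bar_neck; moves with the bar.
- key: The forked key that fits the spring bar, 155 mm long: black handle 22 wide, 26 high (x -60 to 40 mm), then a steel fork of 5 mm plate standing on edge, so that its two tines lie one above the other. Lies on its 22 mm side. Origin on its underside; x to the fork, z up. Slot between the tines: x 62 to 95 (tips), z 6 to 20 mm; each tine 6 mm high. 0.12 kg, balance at x -4.
- key_notch (a point): Point in the middle of the fork's slot, at x 80, z 13 mm of the key; axes as the key's.
- key_grip (a point): Point inside the key's handle, at x 10, z 13 mm of the key; axes as the key's.
- tray: Open stainless steel disinfecting tray, 140 (x) by 240 (y) by 30 mm high, walls and floor 4 mm thick. Origin at the centre of its underside, y along its length. Loose on the mat, 0.6 kg. It stands on one side of the desk, the collector on the other, and they change places.
- mat: Grey desk mat, 620 (x) by 1020 (y) mm, 2 mm thick, on which all of this stands; origin at the centre of its underside. The key and the tray rest on its top, 2 mm above the work surface.
- polish: Bystander: square nail polish bottle, 30 mm wide, 76 mm high with its cap. Origin at its underside, as for all bystanders.
- gel_pot: Bystander: round gel pot, 43 mm across, 34 mm high.
- buffer: Bystander: white nail buffer block, 26 by 95 by 26 mm.
- phone: Bystander: phone lying flat, 78 by 158 by 9 mm.
- cleanser: Bystander: round white cleanser bottle, 58 mm across, 152 mm high.
- carton: Bystander: upright paper carton, 36 by 36 by 112 mm.
- carton2: Bystander: a second carton like the first, beside it.
Not all that is in view belongs to the job. What is shaped like the key but blue is not meant.

How it is judged:
By the outcome, as a careful person would: the job done as asked, in the order asked, and still so for the second after the job is handed in, with the robot touching nothing.
It also fails if it takes over 72 s, if anything falls off the work surface, if the arm or the gripper's body presses on something with over 40 N, if the wrist force passes 120 N, or if a joint passes its speed limit or range.

## Working session

There is one attempt and no reset: what is moved stays moved. The work goes in short steps, Python scripts to look and compute and a tool call to move; the robot and the scene stay as the last step left them, time stands still between calls to the robot, and variables do not carry over. Pictures are saved under pics/ and viewed, about 8 in all and at most 12, crops included, and the job is handed in when it is done.

Besides the shell and the picture viewer there is one more tool, called as name(argument=value, ...) on one line, values as JSON. send_rows: Moves the arm, as the interface text tells. Its arguments: {"type":"object","properties":{"grip":{"type":"array","items":{"type":"number"}},"travel":{"type":"array","items":{"type":"array","items":{"type":"number"}}},"twist":{"type":"array","items":{"type":"array","items":{"type":"number"}}},"force":{"type":"number"}},"required":["grip","travel","twist"]}

```bash
ls; mkdir -p pics; cat > h.py <<'E'
import numpy as np, cv2
from scipy.spatial.transform import Rotation as R
from bench import r
def Q(q): return R.from_quat([q[1],q[2],q[3],q[0]])
def cam(s): return np.array(s["camera_matrix"]),np.array(s["position"]),Q(s["orientation"]).as_matrix()
def ray(s,u,v):
    K,p,M=cam(s); d=np.linalg.inv(K)@[u,v,1]; return p,M@(d*[1,-1,-1])
def atz(s,u,v,z):
    p,d=ray(s,u,v); return p+d*(z-p[2])/d[2]
def proj(s,X):
    K,p,M=cam(s); c=(np.atleast_2d(X)-p)@M*[1,-1,-1]; q=c@K.T; return q[:,:2]/q[:,2:]
def tri(o):
    A=0;b=0
    for s,u,v in o:
        p,d=ray(s,u,v); d=d/np.linalg.norm(d); P=np.eye(3)-np.outer(d,d); A=A+P; b=b+P@p
    return np.linalg.solve(A,b)
E
python3 - <<'E'
from h import *
import pickle
S={}
for n in("scene","top"):
    s=r.snapshot(n);S[n]=s;print(n,s.keys(),s["position"],s["orientation"],s["camera_matrix"])
    cv2.imwrite(f"pics/{n}0.png",cv2.resize(np.array(s["pixels"]),(800,500),interpolation=cv2.INTER_CUBIC))
pickle.dump(S,open("s0.pkl","wb"))
print(r.sense())
E
```

```text
pics
scene dict_keys(['pixels', 'camera_matrix', 'position', 'orientation']) [ 1.28839093 -0.41084807  0.7356813 ] [0.77892436 0.38040891 0.21747154 0.44863353] [[403.84361379   0.         314.50733639]
 [  0.         403.84361379 195.52656638]
 [  0.           0.           1.        ]]
top dict_keys(['pixels', 'camera_matrix', 'position', 'orientation']) [ 0.35658617 -0.01944744  1.35335844] [ 0.7078781   0.06051174 -0.05421922 -0.70164607] [[376.68456684   0.         326.39163198]
 [  0.         376.68456684 205.73930387]
 [  0.           0.           1.        ]]
{'time': 0.1, 'joint_pos': array([ 1.09801039e+00,  2.76520123e-01,  1.50596214e+00, -6.85115650e-06,
        1.36070599e+00, -1.20962278e-01]), 'qd': array([ 0.00095428, -0.00120304, -0.00230632, -0.00032943, -0.00130255,
       -0.00067028]), 'joint_efforts': array([ 7.59076556e-04, -4.05456734e+01, -2.37779725e+01,  7.03151640e-02,
        2.99233315e-02, -6.29024589e-05]), 'tcp_pos': array([0.19805589, 0.53962574, 0.40391531]), 'eef_rot': array([ 0.69603137,  0.12320722,  0.69635689, -0.12428751]), 'ft_force': array([ 0.08308824,  0.447225  , -0.39824421]), 'ft_torque': array([ 0.01160196, -0.00673222, -0.01501532]), 'gripper_width': 0.9996776415560457}
```

View pics/scene0.png

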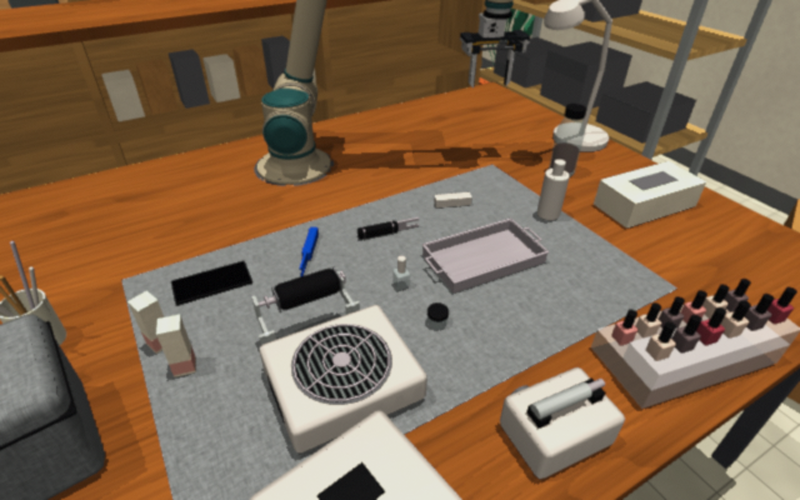

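View pics/top0.png

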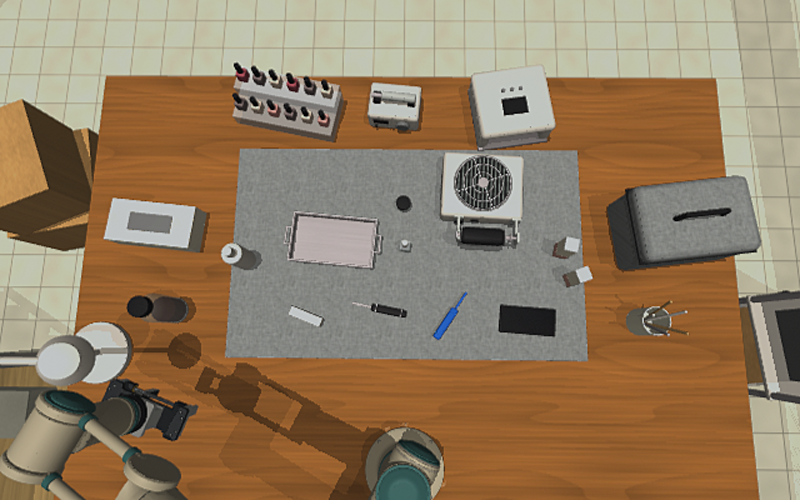

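The scene view shows the collector (340,370), rest (310,288), tray (485,255) and black key (380,229). A blue decoy key is at (310,248). In the top view the black key is at (385,310) with its fork to the left, the blue one at (450,315). The black one fits the description. I'll confirm it in an enlarged composite.

```bash
python3 - <<'E'
from h import *
import pickle
S=pickle.load(open("s0.pkl","rb"))
def crop(n,x,y,w,h,f): return cv2.resize(np.array(S[n]["pixels"])[y:y+h,x:x+w],None,fx=f,fy=f,interpolation=cv2.INTER_CUBIC)
a=crop("top",275,230,66,50,6); b=crop("top",350,165,66,50,6)
c=crop("scene",280,168,66,50,6); d=crop("scene",195,205,99,75,4)
cv2.imwrite("pics/comp.png",np.vstack([np.hstack([a,b]),np.hstack([c,d])]))
E
```

```text
(no output)
```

View pics/comp.png

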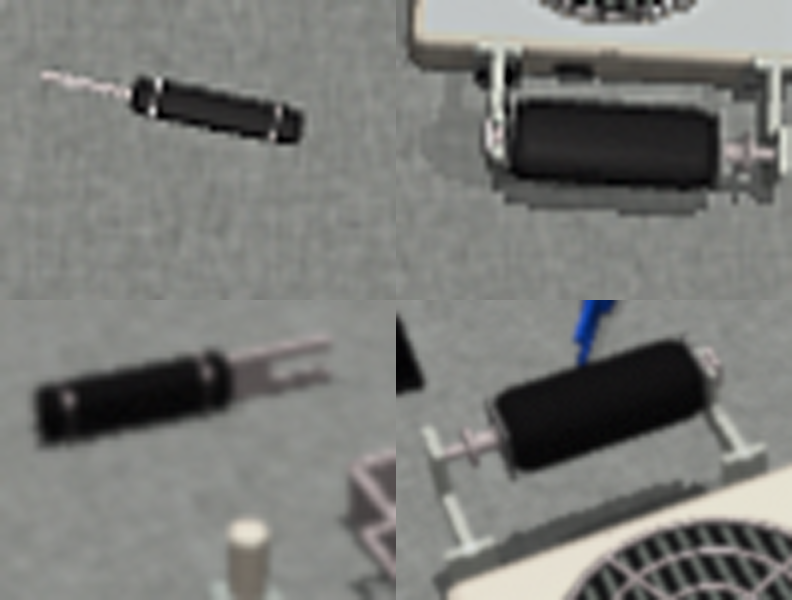

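The composite confirms the black key: two tines, fork tip at top pixel (282,242), handle from (297,245) to (325,251). The rest's spring bar with its flange is at scene pixel (213,240), on the collector's right side. I'll fit the poses by model edges.

```bash
cat > fit.py <<'E'
from h import *
from scipy.optimize import least_squares
from scipy.ndimage import map_coordinates
def T(p,L,z0): 
    c,s=np.cos(p[2]),np.sin(p[2]); L=np.asarray(L,float)
    return np.c_[p[0]+c*L[:,0]-s*L[:,1],p[1]+s*L[:,0]+c*L[:,1],z0+L[:,2]]
def rect(x0,x1,y0,y1,z): 
    P=[(x0,y0,z),(x1,y0,z),(x1,y1,z),(x0,y1,z)]; return [(P[i],P[(i+1)%4]) for i in range(4)]
def fit(shots,p,segs,z0=.002,W=6,its=8,n=25):
    # segs: dict view-> list of segments (object frame); edge search along normals
    g={k:cv2.GaussianBlur(cv2.cvtColor(np.array(s["pixels"]),cv2.COLOR_BGR2GRAY).astype(float),(0,0),.7) for k,s in shots.items()}
    p=np.array(p,float)
    for it in range(its):
        w=max(2.,W*.7**it); obs=[]
        for k,ss in segs.items():
            for a,b in ss:
                t=np.linspace(.15,.85,n)[:,None]; L=np.array(a)*(1-t)+np.array(b)*t
                q=proj(shots[k],T(p,L,z0)); d=q[-1]-q[0]; nn=np.array([-d[1],d[0]])/np.linalg.norm(d)
                o=np.arange(-w,w+.01,.25)
                xy=q[:,None]+o[None,:,None]*nn
                v=map_coordinates(g[k],[xy[...,1],xy[...,0]],order=1,mode='nearest')
                gr=np.abs(np.gradient(v,axis=1))*np.exp(-(o/w)**2/2); j=gr.argmax(1)
                for i in range(n):
                    if gr[i,j[i]]>2: obs.append((k,L[i],q[i]+o[j[i]]*nn,nn))
        def res(x):
            e=[]
            for k in segs:
                O=[q for q in obs if q[0]==k]
                if O: e.append(((proj(shots[k],T(x,[q[1] for q in O],z0))-np.array([q[2] for q in O]))*np.array([q[3] for q in O])).sum(1))
            return np.concatenate(e)
        sol=least_squares(res,p,loss="soft_l1",f_scale=.5,x_scale=[.01,.01,.1]); p=sol.x
    return p,np.median(np.abs(res(p))),len(obs)
def draw(img,s,f,o,P,segs,z0,col):
    for a,b in segs:
        q=(proj(s,T(p:=P,[a,b],z0))-o+.5)*f-.5
        cv2.line(img,*[tuple(int(round(v)) for v in x) for x in q],col,1,cv2.LINE_AA)
E
cat > go.py <<'E'
from fit import *
import pickle
S=pickle.load(open("s0.pkl","rb")); t=S["top"]
u=lambda x,y,z:atz(t,x/1.25,y/1.25,z)
fl,fr=u(441,215,.072),u(521,219,.072)
yaw=np.arctan2(*(fl-fr)[[1,0]])-np.pi/2
m=(fl+fr)/2; c0=[m[0]-.06*np.cos(yaw),m[1]-.06*np.sin(yaw),yaw]
box=rect(.06,.25,-.115,.115,.07)
lug=rect(-.013,.013,-.098,-.092,.112)
C=fit(S,c0,{"top":box,"scene":box}); print("coll",c0,C)
for k in S: print(k, fit(S,C[0],{k:box},W=3)[0])
tip=u(282.3*1.25,242.7*1.25,.02); he=atz(t,325,251,.028); d=tip-he; ky=np.arctan2(d[1],d[0])
k0=[he[0]+.06*np.cos(ky),he[1]+.06*np.sin(ky),ky]
hand=[((-.06,-.011,.026),(.04,-.011,.026)),((-.06,.011,.026),(.04,.011,.026)),((-.06,-.011,.026),(-.06,.011,.026))]
fork=[((.045,0,.026),(.095,0,.026))]
K=fit(S,k0,{"top":hand,"scene":hand},W=3); print("key",k0,K, "len",np.linalg.norm(d))
a=u(289,212,.032);b=u(380,217,.032);c=u(373,270,.032);e=u(286,262,.032)
cen=(a+b+c+e)/4; ty=np.arctan2(*((a-b)[[1,0]]))-np.pi/2
tr=rect(-.07,.07,-.12,.12,.03)
Tr=fit(S,[cen[0],cen[1],ty],{"top":tr,"scene":tr},W=4); print("tray",cen,ty,Tr)
pickle.dump(dict(C=C[0],K=K[0],T=Tr[0]),open("poses.pkl","wb"))
neck=[((0,-.0935,.101),(0,-.078,.101)),((-.012,-.078,.101),(.012,-.078,.101)),((0,-.078,.089),(0,-.078,.113))]
pad=rect(-.023,.023,-.06,.06,.1)
fs=[((.062,0,.006),(.095,0,.006)),((.062,0,.02),(.095,0,.02)),((.062,0,.006),(.062,0,.02)),((.095,0,0),(.095,0,.026)),((.04,0,.026),(.095,0,.026))]
out=[]
for n,(x,y,w,h) in (("top",(275,230,66,50)),("top",(350,165,66,50)),("scene",(280,168,66,50)),("scene",(195,205,66,50))):
    im=cv2.resize(np.array(S[n]["pixels"])[y:y+h,x:x+w],None,fx=6,fy=6,interpolation=cv2.INTER_CUBIC)
    draw(im,S[n],6,np.array([x,y]),K[0],hand+fs,.002,(0,255,255))
    draw(im,S[n],6,np.array([x,y]),C[0],box+neck+pad+lug,.002,(0,255,0))
    out.append(im)
cv2.imwrite("pics/ov.png",np.vstack([np.hstack(out[:2]),np.hstack(out[2:])]))
E
python3 go.py
```

```text
coll [np.float64(0.6219635092111938), np.float64(-0.20705831564222632), np.float64(-0.04402090273462722)] (array([ 0.62563036, -0.20602448, -0.05508033]), np.float64(0.5080351669866755), 200)
scene [ 0.62655958 -0.20594074 -0.05673001]
top [ 0.61964525 -0.20698863 -0.04659242]
key [np.float64(0.42428042432022994), np.float64(0.05575756463637756), np.float64(1.3871060473245183)] (array([0.42523039, 0.05708575, 1.39772499]), np.float64(0.2523123234450062), 140) len 0.15407954101036808
tray [0.62111637 0.21173356 0.032     ] -0.04889561887264704 (array([ 0.62453259,  0.2106713 , -0.08642208]), np.float64(0.2526740492618423), 200)
```

View pics/ov.png

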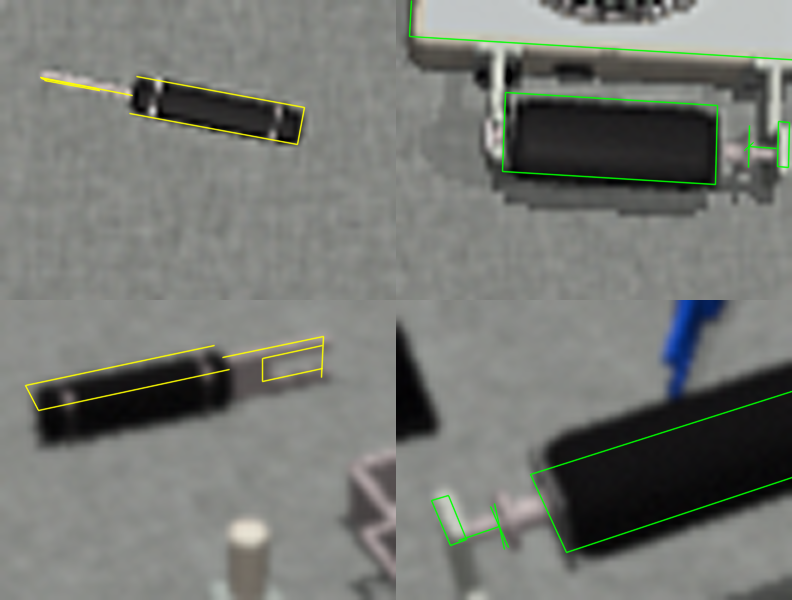

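Overlay (yellow = key, green = collector): both sit within about 1–2 px in each view, with a small offset between the cameras. That is enough to set out, and I'll correct from close by. Now I'll plan the move above the key.

```bash
cat > plan.py <<'E'
from h import *
import pickle,sys
def down(yaw): # tool x down, tool y at world angle yaw
    x=np.array([0,0,-1.]); y=np.array([np.cos(yaw),np.sin(yaw),0]); return R.from_matrix(np.c_[x,y,np.cross(x,y)])
def plan(P,Rt,n,p0=None,R0=None):
    s=r.sense(); p0=s["tcp_pos"] if p0 is None else p0; R0=Q(s["eef_rot"]) if R0 is None else R0
    w=(R0.inv()*Rt).as_rotvec(); P=np.array(P)
    tr=[];step=R.from_rotvec(w/n)
    Rc=R0
    for i in range(n):
        tr.append(np.round(Rc.inv().apply((P-p0)/n)*1000,1).tolist()); Rc=Rc*step
    print("twist/row",np.round(w/n,4).tolist(),"n",n); print("travel",tr)
def where():
    s=r.sense(); Rm=Q(s["eef_rot"]).as_matrix()
    print("t",round(s["time"],2),"p",s["tcp_pos"].round(4),"yawy",np.arctan2(Rm[1,1],Rm[0,1]).round(4),"tilt",Rm[:2,0].round(4),"F",s["ft_force"].round(2),"M",s["ft_torque"].round(3),"g",round(s["gripper_width"],3),"q",s["joint_pos"].round(2))
def loc(c,x,y): return np.array([c[0]+np.cos(c[2])*x-np.sin(c[2])*y,c[1]+np.sin(c[2])*x+np.cos(c[2])*y])
P=pickle.load(open("poses.pkl","rb"))
E
python3 - <<'E'
from plan import *
where()
K=P["K"]; xy=loc(K,.030,0); print(xy,K[2])
for f in (K[2]+np.pi/2,K[2]-np.pi/2):
    plan([*xy,.30],down(f),10)
print(loc(P["C"],0,-.085))
E
```

```text
t 0.1 p [0.1981 0.5396 0.4039] yawy 1.219 tilt [-0.0007 -0.0014] F [ 0.08  0.45 -0.4 ] M [ 0.012 -0.007 -0.015] g 1.0 q [ 1.1   0.28  1.51 -0.    1.36 -0.12]
[0.43039665 0.08663756] 1.397724987815118
twist/row [-0.175, -0.0002, 0.0001] n 10
travel [[10.4, -34.5, 37.4], [10.4, -40.5, 30.8], [10.4, -45.2, 23.3], [10.4, -48.6, 15.1], [10.4, -50.5, 6.4], [10.4, -50.8, -2.5], [10.4, -49.6, -11.3], [10.4, -46.9, -19.8], [10.4, -42.8, -27.6], [10.4, -37.3, -34.7]]
twist/row [0.1392, 0.0001, 0.0001] n 10
travel [[10.4, -34.5, 37.4], [10.4, -29.0, 41.8], [10.4, -22.9, 45.5], [10.4, -16.4, 48.2], [10.4, -9.5, 50.0], [10.4, -2.5, 50.8], [10.4, 4.6, 50.7], [10.4, 11.6, 49.6], [10.4, 18.3, 47.5], [10.4, 24.8, 44.5]]
[ 0.6209509  -0.29089558]
```

send_rows(grip=[1,1,1,1,1,1,1,1,1,1], travel=[[10.4,-34.5,37.4],[10.4,-29,41.8],[10.4,-22.9,45.5],[10.4,-16.4,48.2],[10.4,-9.5,50],[10.4,-2.5,50.8],[10.4,4.6,50.7],[10.4,11.6,49.6],[10.4,18.3,47.5],[10.4,24.8,44.5]], twist=[[0.139,0,0],[0.139,0,0],[0.139,0,0],[0.139,0,0],[0.139,0,0],[0.139,0,0],[0.139,0,0],[0.139,0,0],[0.139,0,0],[0.139,0,0]], force=60)

```text
time: 1.35
tcp_pos: [0.427, 0.0719, 0.2952]
eef_rot: [0.445, 0.549, 0.445, -0.549]
ft_force: [0.3, 0.1, 0.6]
gripper_width: 0.997
```

```bash
python3 - <<'E'
from plan import *
where()
K=P["K"]; xy=loc(K,.030,0)
plan([*xy,.2045],down(K[2]-np.pi/2),4)
E
```

```text
t 1.35 p [0.427  0.0719 0.2952] yawy -0.2092 tilt [ 0.0005 -0.0006] F [0.32 0.05 0.61] M [-0.012  0.085  0.018] g 0.997 q [ 0.01  0.16  1.96 -0.    1.02  0.22]
twist/row [-0.009, 0.0001, -0.0001] n 4
travel [[22.7, 0.0, -3.8], [22.7, 0.1, -3.8], [22.7, 0.1, -3.8], [22.7, 0.2, -3.8]]
```

send_rows(grip=[1,1,1], travel=[[22,0,-7],[20,0,-4],[10,0,-2]], twist=[[-0.02,0,0],[-0.01,0,0],[0,0,0]])

```text
time: 1.72
tcp_pos: [0.4318, 0.0802, 0.2413]
eef_rot: [0.451, 0.545, 0.45, -0.545]
ft_force: [-0.3, 0.3, 0.6]
gripper_width: 0.998
```

```bash
python3 - <<'E'
from plan import *
where()
K=P["K"]; xy=loc(K,.030,0)
plan([*xy,.2045],down(K[2]-np.pi/2),3)
o=[]
for n,(x,y,w,h) in (("scene",(265,140,80,60)),("top",(265,215,80,60))):
    s=r.snapshot(n); im=cv2.resize(np.array(s["pixels"])[y:y+h,x:x+w],None,fx=5,fy=5,interpolation=cv2.INTER_CUBIC); o.append(im)
    t=r.sense(); Rm=Q(t["eef_rot"])
    for dy in(-.047,0,.047):
        q=(proj(s,t["tcp_pos"]+Rm.apply([.199,dy,0]))[0]-[x,y]+.5)*5-.5
        cv2.circle(im,tuple(int(v) for v in q),3,(0,0,255),1)
cv2.imwrite("pics/a.png",np.hstack(o))
E
```

```text
t 1.73 p [0.4318 0.0802 0.2413] yawy -0.1888 tilt [ 0.0013 -0.0015] F [-0.26  0.29  0.64] M [-0.104  0.056 -0.024] g 0.998 q [ 0.03  0.24  2.03 -0.    0.87  0.22]
twist/row [-0.0052, 0.0004, -0.0005] n 3
travel [[12.3, -0.9, -2.0], [12.3, -0.9, -2.0], [12.3, -0.8, -2.0]]
```

View pics/a.png

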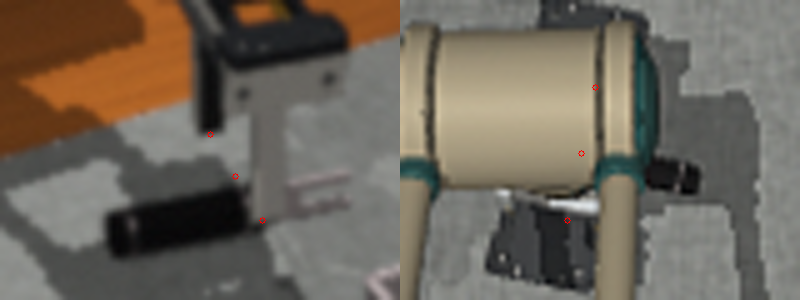

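The scene crop shows the near fingertip at (262,221) right on its projected mark, with the handle between the fingers near its fork end. I'll descend and grip.

send_rows(grip=[1,1,1,0.6,0,0,0], travel=[[14,-0.9,-3],[12,-0.8,-2],[10,-0.6,-1.5],[0.5,0,0],[0,0,0],[0,0,0],[0,0,0]], twist=[[-0.006,0,0],[-0.005,0,0],[-0.004,0,0],[0,0,0],[0,0,0],[0,0,0],[0,0,0]], force=60)

```text
time: 2.7
tcp_pos: [0.4316, 0.0884, 0.206]
eef_rot: [0.457, 0.542, 0.454, -0.539]
ft_force: [-0.8, -0.7, -1.3]
gripper_width: 0.61
```

```bash
python3 - <<'E'
from plan import *
where(); print(loc(P["K"],.03,0))
E
```

```text
t 2.7 p [0.4316 0.0884 0.206 ] yawy -0.1702 tilt [ 0.006  -0.0014] F [-0.79 -0.72 -1.26] M [-0.082  0.088 -0.021] g 0.61 q [ 0.04  0.29  2.07 -0.    0.77  0.22]
[0.43039665 0.08663756]
```

send_rows(grip=[0,0,0,0,0,0], travel=[[1,0,0],[0,0,0],[0,0,0],[0,0,0],[0,0,0],[0,0,0]], twist=[[0,0,0],[0,0,0],[0,0,0],[0,0,0],[0,0,0],[0,0,0]], force=60)

```text
time: 3.45
tcp_pos: [0.4316, 0.0883, 0.2052]
eef_rot: [0.457, 0.542, 0.454, -0.539]
ft_force: [-0.5, -0.0, -0.4]
gripper_width: 0.233
```

```bash
python3 - <<'E'
from plan import *
where()
s=r.sense(); Rc=Q(s["eef_rot"]); C=P["C"]; p=s["tcp_pos"]
up=np.array([*p[:2],.36]); 
# pre-insert: tool above key x=.0318, notch 60mm in front of neck, tool yaw C-90deg
xy=loc(C,-.050-.06,-.085); print(xy)
plan([*xy,.36],down(C[2]-np.pi/2),9,p0=up,R0=Rc)
E
```

```text
t 3.45 p [0.4316 0.0883 0.2052] yawy -0.1704 tilt [ 0.0066 -0.0014] F [-0.53 -0.04 -0.39] M [-0.042  0.078  0.035] g 0.233 q [ 0.04  0.29  2.07 -0.    0.77  0.22]
[ 0.51111772 -0.2848398 ]
twist/row [0.1617, -0.0005, -0.0006] n 9
travel [[0.1, 15.7, 39.4], [0.1, 21.9, 36.3], [0.1, 27.4, 32.3], [0.1, 32.3, 27.5], [0.1, 36.3, 21.9], [0.1, 39.3, 15.8], [0.1, 41.4, 9.3], [0.1, 42.3, 2.5], [0.0, 42.2, -4.4]]
```

send_rows(grip=[0,0,0,0], travel=[[-25,0,0],[-40,0,0],[-45,0,0],[-45,0,0]], twist=[[0,0,0],[0,0,0],[0,0,0],[0,0,0]])

```text
time: 3.95
tcp_pos: [0.4293, 0.0884, 0.3602]
eef_rot: [-0.455, -0.539, -0.456, 0.543]
ft_force: [-0.0, -0.4, -0.7]
gripper_width: 0.229
```

send_rows(grip=[0,0,0,0,0,0,0,0,0], travel=[[0,15.7,39.4],[0,21.9,36.3],[0,27.4,32.3],[0,32.3,27.5],[0,36.3,21.9],[0,39.3,15.8],[0,41.4,9.3],[0,42.3,2.5],[0,42.2,-4.4]], twist=[[0.162,0,0],[0.162,0,0],[0.162,0,0],[0.162,0,0],[0.162,0,0],[0.162,0,0],[0.162,0,0],[0.162,0,0],[0.162,0,0]])

```text
time: 5.08
tcp_pos: [0.5028, -0.2946, 0.3628]
eef_rot: [-0.036, 0.707, -0.035, -0.705]
ft_force: [-0.6, 0.4, -1.1]
gripper_width: 0.23
```

```bash
python3 - <<'E'
from plan import *
where()
C=P["C"]; xy=loc(C,-.048-.035,-.085); print(xy)
plan([*xy,.291],down(C[2]-np.pi/2),4)
E
```

```text
t 5.08 p [ 0.5028 -0.2946  0.3628] yawy -1.6717 tilt [0.0035 0.0017] F [-0.64  0.42 -1.14] M [-0.028  0.102 -0.021] g 0.23 q [-0.65  0.31  1.56  0.    1.27  1.02]
[ 0.53807677 -0.28632622]
twist/row [-0.0114, -0.0008, 0.0005] n 4
travel [[18.0, -2.9, -8.5], [18.0, -2.8, -8.6], [18.0, -2.7, -8.6], [18.0, -2.6, -8.6]]
```

send_rows(grip=[0,0,0,0,0], travel=[[18,-2.9,-8.5],[18,-2.8,-8.6],[18,-2.7,-8.6],[14,-1.5,-5],[2,0,0]], twist=[[-0.015,0,0],[-0.012,0,0],[-0.01,0,0],[-0.005,0,0],[0,0,0]])

```text
time: 5.7
tcp_pos: [0.5359, -0.286, 0.2863]
eef_rot: [0.021, -0.707, 0.018, 0.707]
ft_force: [-0.1, -0.3, -0.1]
gripper_width: 0.231
```

```bash
cat > look.py <<'E'
from plan import *
import sys
def look(name,L=-0.0482,views=(("scene",(190,205,65,50)),("top",(375,165,65,50))),f=None):
    t=r.sense();Rm=Q(t["eef_rot"]);S={};o=[]
    W=lambda a:t["tcp_pos"]+Rm.apply(a) # key pts: tool x=.180+.009 + (13-z)
    kp=[W([.189+.013-z,0,-(x-.0318)]) for x,z in((.095,.013),(.062,.013),(.095,.006),(.095,.02),(.095,0),(.095,.026))]
    for n,(x,y,w,h) in views:
        s=r.snapshot(n);S[n]=s
        im=cv2.resize(np.array(s["pixels"])[y:y+h,x:x+w],None,fx=6,fy=6,interpolation=cv2.INTER_CUBIC)
        for q in proj(s,kp): cv2.circle(im,tuple(int(v) for v in (q-[x,y]+.5)*6-.5),2,(0,0,255),1)
        C=P["C"]
        for a,col in(((0,-.085),(0,255,0)),((0,-.092),(255,0,0)),((0,-.078),(255,255,0))):
            q=proj(s,[*loc(C,*a),.102])[0]; cv2.circle(im,tuple(int(v) for v in (q-[x,y]+.5)*6-.5),2,col,1)
        o.append(im)
    cv2.imwrite(f"pics/{name}.png",np.hstack(o)); pickle.dump(S,open(name+".pkl","wb"))
if __name__=="__main__": where(); look(sys.argv[1])
E
python3 look.py b
```

```text
t 5.7 p [ 0.5359 -0.286   0.2863] yawy -1.6259 tilt [-0.0004  0.0049] F [-0.07 -0.32 -0.13] M [-0.085  0.114  0.027] g 0.231 q [-0.61  0.41  1.61  0.    1.13  1.02]
```

View pics/b.png

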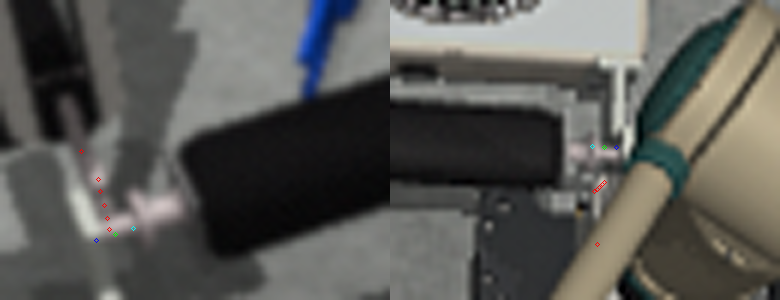

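Scene crop: the bar's neck runs (105,225)–(135,218) with the flange at about (142,215), roughly 1.7 px above the model marks. The top crop shows the bar about 1 px nearer the robot than the model. Both say the collector is about 4 mm closer than fitted, so I'll zoom in once.

```bash
python3 - <<'E'
from plan import *
A=pickle.load(open("s0.pkl","rb"));B=pickle.load(open("b.pkl","rb"))
def c(S,n,x,y):
    im=cv2.resize(np.array(S[n]["pixels"])[y:y+25,x:x+33],None,fx=12,fy=12,interpolation=cv2.INTER_CUBIC)
    for i in range(0,33,5): cv2.putText(im,str(x+i),(i*12,8),0,.3,(0,255,255)); im[8:14,i*12+5:i*12+7]=(0,255,255)
    for j in range(5,25,5): cv2.putText(im,str(y+j),(0,j*12+10),0,.3,(0,255,255)); im[j*12+5:j*12+7,24:30]=(0,255,255)
    return im
cv2.imwrite("pics/z.png",np.vstack([np.hstack([c(A,"scene",195,228),c(A,"top",395,178)]),np.hstack([c(B,"scene",195,225),c(B,"top",395,178)])]))
E
```

```text
(no output)
```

View pics/z.png

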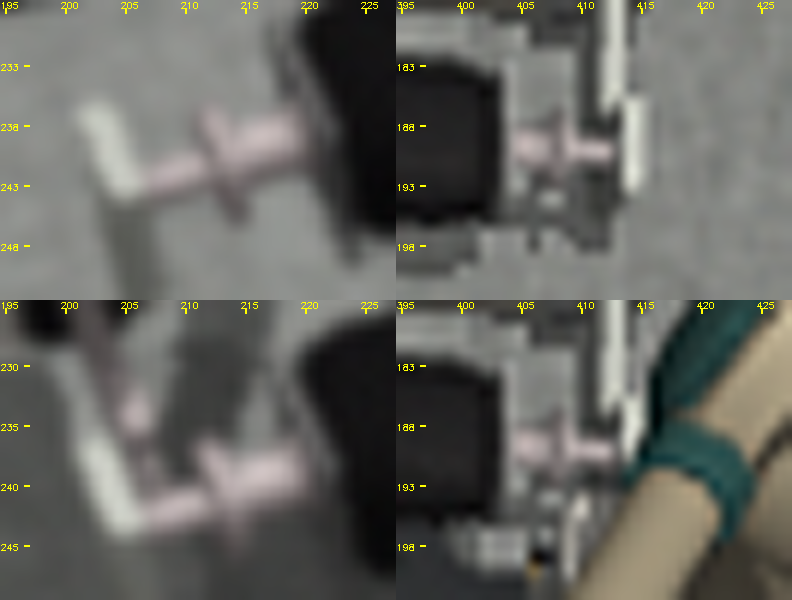

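```bash
python3 - <<'E'
from plan import *
A=pickle.load(open("s0.pkl","rb"));B=pickle.load(open("b.pkl","rb"));s,t=A["scene"],A["top"]
C=P["C"]
for n,a,b,l,z in(("flange",(213.1,241.3),(408.2,189.8),(0,-.076),.102),("lugtop",(203.3,239.8),(414.1,189.7),(0,-.095),.114)):
    X=tri([(s,*a),(t,*b)]); print(n,X.round(4),"model",loc(C,*l).round(4),"at z scene",atz(s,*a,z).round(4),"top",atz(t,*b,z).round(4))
q=r.sense();Rm=Q(q["eef_rot"])
for x,z in((.095,.026),(.095,.023),(.095,.003),(.095,.013),(.062,.013)):
    w=q["tcp_pos"]+Rm.apply([.189+.013-z,0,-(x-.0318)]); print(x,z,w.round(4),proj(s,w).round(1),proj(t,w).round(1))
# bar line dir from flange to lug
E
```

```text
flange [ 0.6188 -0.2819  0.1027] model [ 0.6214 -0.2819] at z scene [ 0.6188 -0.2802  0.102 ] top [ 0.6185 -0.2836  0.102 ]
lugtop [ 0.6165 -0.3002  0.1145] model [ 0.6204 -0.3009] at z scene [ 0.6163 -0.2997  0.114 ] top [ 0.6165 -0.3008  0.114 ]
0.095 0.026 [ 0.5991 -0.2894  0.1115] [[205.5 234.3]] [[410.7 194.9]]
0.095 0.023 [ 0.5991 -0.2894  0.1085] [[205.8 235.3]] [[410.5 195.1]]
0.095 0.003 [ 0.5991 -0.2893  0.0885] [[207.2 241.7]] [[409.2 196.2]]
0.095 0.013 [ 0.5991 -0.2894  0.0985] [[206.5 238.5]] [[409.8 195.6]]
0.062 0.013 [ 0.5662 -0.2875  0.0985] [[202.7 229.6]] [[409.5 205.2]]
```

Triangulation is consistent: flange at z 0.103 (expected 0.102) and lug top at 0.1145 (expected 0.114), so the bar axis is at x≈0.6175 and the neck at y≈-0.291. The predicted fork tip also matches the picture within 1 px. I'll raise the key 4 mm and insert.

send_rows(grip=[0,0,0], travel=[[-4,1,0],[-0.5,0.2,-5],[0,0,-5]], twist=[[0,0,0],[0,0,0],[0,0,0]])

```text
time: 6.18
tcp_pos: [0.5462, -0.2888, 0.2947]
eef_rot: [-0.02, 0.708, -0.019, -0.705]
ft_force: [-0.3, 0.2, -0.5]
gripper_width: 0.226
```

```bash
sed -i 's/^P=.*/&\nP["C"]=np.array([.6215,-.206,-.05])/' plan.py; cat >> plan.py <<'E'
def notch():
    q=r.sense();Rm=Q(q["eef_rot"]); w=q["tcp_pos"]+Rm.apply([.189,0,-.0482]); C=P["C"]; d=w[:2]-C[:2]; c,s=np.cos(C[2]),np.sin(C[2])
    print("notch",w.round(4),"in coll",np.round([c*d[0]+s*d[1],-s*d[0]+c*d[1],w[2]-.002],4))
E
python3 -c "
from plan import *
where();notch()"
```

```text
t 6.17 p [ 0.5462 -0.2888  0.2947] yawy -1.627 tilt [0.0044 0.0012] F [-0.26  0.24 -0.52] M [-0.029  0.15   0.001] g 0.226 q [-0.6   0.41  1.58  0.    1.15  1.03]
notch [ 0.5951 -0.2913  0.1059] in coll [-0.0221 -0.0865  0.1039]
```

send_rows(grip=[0,0,0], travel=[[3.5,-1,-1],[0,0,-4],[0,0,0]], twist=[[0,0,0],[0,0,0],[0,0,0]])

```text
time: 6.55
tcp_pos: [0.5521, -0.2882, 0.2912]
eef_rot: [-0.02, 0.709, -0.02, -0.705]
ft_force: [-0.5, -0.7, -1.4]
gripper_width: 0.229
```

```bash
python3 -c "
from plan import *
where();notch()"
```

```text
t 6.55 p [ 0.5521 -0.2882  0.2912] yawy -1.6269 tilt [0.0051 0.0008] F [-0.54 -0.68 -1.44] M [-0.022  0.106  0.085] g 0.229 q [-0.59  0.42  1.57  0.    1.14  1.03]
notch [ 0.6012 -0.2908  0.1024] in coll [-0.0161 -0.0857  0.1004]
```

send_rows(grip=[0,0,0,0], travel=[[0,0,-5],[0,0,-6],[0,0,-6],[0,0,0]], twist=[[0,0,0],[0,0,0],[0,0,0],[0,0,0]])

```text
time: 7.05
tcp_pos: [0.5704, -0.2893, 0.2911]
eef_rot: [-0.02, 0.709, -0.019, -0.705]
ft_force: [0.0, 0.2, -1.3]
gripper_width: 0.229
```

```bash
python3 -c "
from look import *
where();notch();look('c',views=(('scene',(192,215,65,50)),('top',(385,165,65,50))))"
```

```text
t 7.05 p [ 0.5704 -0.2893  0.2911] yawy -1.6269 tilt [0.0051 0.0008] F [ 0.01  0.17 -1.25] M [-0.033  0.13   0.025] g 0.229 q [-0.58  0.45  1.53  0.    1.16  1.05]
notch [ 0.6195 -0.2919  0.1024] in coll [ 0.0023 -0.0859  0.1004]
```

View pics/c.png

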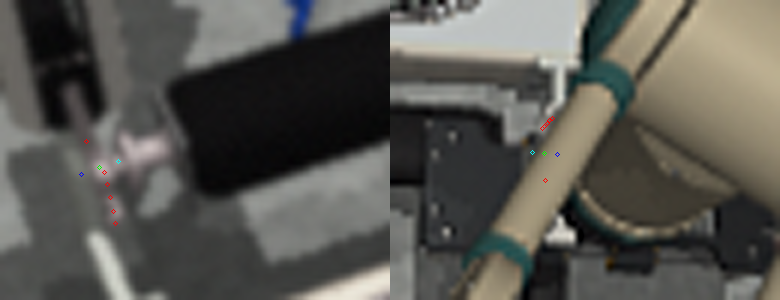

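No force so far, and the fork sits between the lug and the flange (scene 105,185). Now I'll push sideways.

send_rows(grip=[0,0,0,0,0], travel=[[0,-3,0],[0,-3,0],[0,-2.5,0],[0,-2.5,0],[0,0,0]], twist=[[0,0,0],[0,0,0],[0,0,0],[0,0,0],[0,0,0]])

```text
time: 7.78
tcp_pos: [0.57, -0.2788, 0.2912]
eef_rot: [-0.019, 0.708, -0.021, -0.705]
ft_force: [-0.1, -3.7, -2.3]
gripper_width: 0.23
```

```bash
python3 -c "
from plan import *
where();notch()"
```

```text
t 7.78 p [ 0.57   -0.2788  0.2912] yawy -1.6273 tilt [ 0.0042 -0.0028] F [-0.08 -3.75 -2.34] M [-0.454  0.215 -0.091] g 0.23 q [-0.56  0.44  1.54 -0.    1.15  1.06]
notch [ 0.6189 -0.2821  0.1024] in coll [ 0.0012 -0.0761  0.1004]
```

send_rows(grip=[0,0,0], travel=[[0,-2.5,0],[0,-2.5,0],[0,0,0]], twist=[[0,0,0],[0,0,0],[0,0,0]])

```text
time: 8.15
tcp_pos: [0.5702, -0.2745, 0.291]
eef_rot: [-0.018, 0.708, -0.022, -0.705]
ft_force: [0.7, -4.1, -2.9]
gripper_width: 0.228
```

```bash
python3 -c "
from plan import *
where();notch()"
```

```text
t 8.15 p [ 0.5702 -0.2745  0.291 ] yawy -1.6277 tilt [ 0.004  -0.0049] F [ 0.7  -4.08 -2.87] M [-0.685  0.215 -0.14 ] g 0.228 q [-0.56  0.44  1.55 -0.    1.15  1.07]
notch [ 0.6191 -0.2782  0.1022] in coll [ 0.0012 -0.0722  0.1002]
```

send_rows(grip=[0,0,0], travel=[[0,-2,0],[0,-1.5,0],[0,0,0]], twist=[[0,0,0],[0,0,0],[0,0,0]])

```text
time: 8.52
tcp_pos: [0.5704, -0.2714, 0.2911]
eef_rot: [-0.018, 0.708, -0.022, -0.705]
ft_force: [-0.9, -4.5, -3.4]
gripper_width: 0.229
```

```bash
python3 -c "
from look import *
where();notch();look('d',views=(('scene',(192,205,65,50)),('top',(385,165,65,50))))"
```

```text
t 8.53 p [ 0.5704 -0.2714  0.2911] yawy -1.6278 tilt [ 0.0042 -0.0064] F [-0.89 -4.54 -3.41] M [-0.819  0.256 -0.262] g 0.229 q [-0.55  0.44  1.55 -0.    1.15  1.08]
notch [ 0.6194 -0.2753  0.1023] in coll [ 0.0013 -0.0693  0.1003]
```

View pics/d.png

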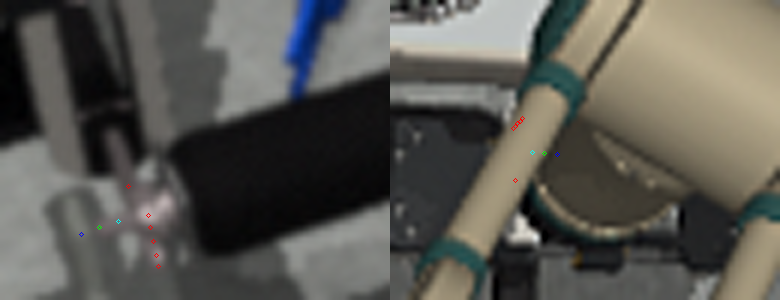

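The scene crop shows the bar's outer end at about (105,225), clear of the lug mark at (81,235), with the flange close to the pad. Force is 4.5 N and rising with the spring rate. I'll add a little more push and a first careful lift.

send_rows(grip=[0,0,0,0], travel=[[0,-1.2,0],[-4,0,0],[-4,-0.2,0],[0,0,0]], twist=[[0,0,0],[0,0,0],[0,0,0],[0,0,0]])

```text
time: 9.12
tcp_pos: [0.5702, -0.2702, 0.2991]
eef_rot: [-0.018, 0.708, -0.023, -0.706]
ft_force: [-0.5, -4.6, -4.2]
gripper_width: 0.233
```

```bash
python3 -c "
from plan import *
where();notch()"
```

```text
t 9.12 p [ 0.5702 -0.2702  0.2991] yawy -1.6278 tilt [ 0.003  -0.0069] F [-0.45 -4.64 -4.22] M [-0.955  0.372 -0.253] g 0.233 q [-0.55  0.43  1.54 -0.    1.17  1.08]
notch [ 0.6189 -0.2743  0.1103] in coll [ 0.0008 -0.0683  0.1083]
```

Fz stays low (-4 N) after 8 mm, so the tip isn't caught. I'll keep lifting.

send_rows(grip=[0,0,0,0,0], travel=[[-5,-0.3,0],[-5,-0.5,0],[-5,-0.5,0],[-5,-0.5,0],[-1,0,0]], twist=[[0,0,0],[0,0,0],[0,0,0],[0,0,0],[0,0,0]])

```text
time: 9.75
tcp_pos: [0.5701, -0.2691, 0.3202]
eef_rot: [-0.017, 0.708, -0.023, -0.706]
ft_force: [1.0, -5.6, -4.9]
gripper_width: 0.229
```

```bash
python3 -c "
from look import *
where();notch();look('e',views=(('scene',(192,205,65,50)),('top',(385,165,65,50))))"
```

```text
t 9.75 p [ 0.5701 -0.2691  0.3202] yawy -1.628 tilt [ 0.0023 -0.0093] F [ 0.96 -5.64 -4.93] M [-1.054  0.298 -0.24 ] g 0.229 q [-0.55  0.41  1.51 -0.01  1.21  1.08]
notch [ 0.6187 -0.2736  0.1313] in coll [ 0.0005 -0.0677  0.1293]
```

View pics/e.png

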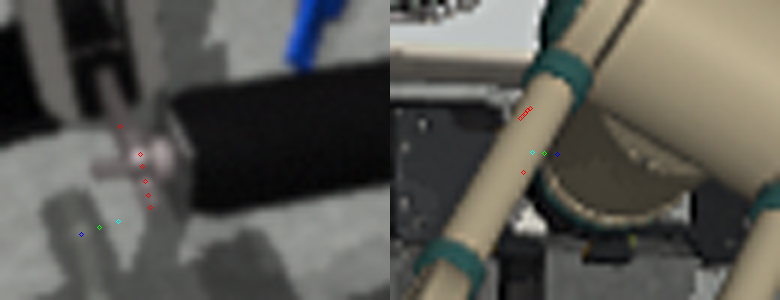

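The crop shows the bar at (95,168)–(150,160), well above the lug top at (68,208). Next I'll let the spring out over the lug, then lower the tip onto the lug's top edge.

send_rows(grip=[0,0,0,0,0,0], travel=[[0,3.5,0],[0,3.5,0],[0,3.5,0],[0,3,0],[0,1.5,0],[0,0,0]], twist=[[0,0,0],[0,0,0],[0,0,0],[0,0,0],[0,0,0],[0,0,0]])

```text
time: 10.6
tcp_pos: [0.569, -0.2819, 0.3188]
eef_rot: [0.02, -0.707, 0.02, 0.707]
ft_force: [0.4, -2.2, -3.1]
gripper_width: 0.227
```

```bash
python3 -c "
from plan import *
where();notch()"
```

```text
t 10.6 p [ 0.569  -0.2819  0.3188] yawy -1.6275 tilt [-0.0003  0.0003] F [ 0.41 -2.16 -3.08] M [-0.277  0.24  -0.099] g 0.227 q [-0.57  0.42  1.5   0.    1.22  1.06]
notch [ 0.617  -0.2846  0.1298] in coll [-0.0005 -0.0787  0.1278]
```

send_rows(grip=[0,0,0,0,0,0,0], travel=[[0,3,0],[0,1.5,0],[3,0,0],[3.5,0,0],[3,0,0],[2,0,0],[0,0,0]], twist=[[0,0,0],[0,0,0],[0,0,0],[0,0,0],[0,0,0],[0,0,0],[0,0,0]])

```text
time: 11.48
tcp_pos: [0.569, -0.2863, 0.3076]
eef_rot: [-0.02, 0.707, -0.02, -0.706]
ft_force: [0.2, 0.9, -0.9]
gripper_width: 0.23
```

```bash
python3 -c "
from look import *
where();notch();look('f',views=(('scene',(192,205,65,50)),('top',(385,165,65,50))))"
```

```text
t 11.47 p [ 0.569  -0.2863  0.3076] yawy -1.6273 tilt [0.0016 0.0005] F [ 0.17  0.92 -0.91] M [0.014 0.126 0.005] g 0.23 q [-0.58  0.43  1.51  0.    1.2   1.05]
notch [ 0.6174 -0.2889  0.1187] in coll [ 1.000e-04 -8.300e-02  1.167e-01]
```

View pics/f.png

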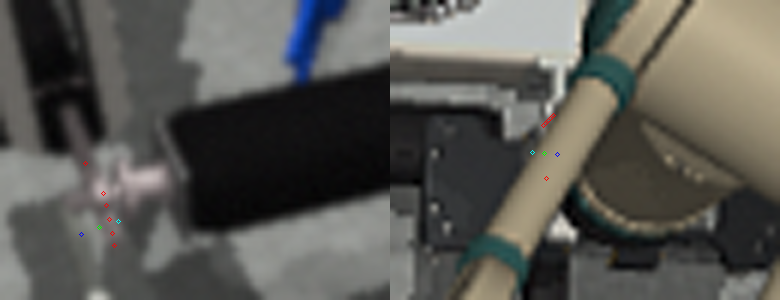

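The crop shows the bar over the lug top, from the flange (130,180) out to (70,190), and the forces are back to the unloaded baseline. The rest now sits on the lug. Withdrawing the key straight back.

send_rows(grip=[0,0,0,0,0], travel=[[1,0,2],[0,0,6],[0,0,8],[0,0,12],[0,0,14]], twist=[[0,0,0],[0,0,0],[0,0,0],[0,0,0],[0,0,0]])

```text
time: 12.2
tcp_pos: [0.5248, -0.2837, 0.307]
eef_rot: [-0.02, 0.708, -0.02, -0.706]
ft_force: [0.1, 0.5, -2.1]
gripper_width: 0.23
```

```bash
python3 - <<'E'
from plan import *
where();notch()
A=pickle.load(open("s0.pkl","rb"))
# numeric check: tip mark over lug in scene: diff to pictures d.. just print bar-pink pixels later
s=r.sense(); R0=Q(s["eef_rot"]); p=s["tcp_pos"]+[-.03,0,.05]
plan([.4316,.0883,.33],down(-.1704),9,p0=p,R0=R0)
E
```

```text
t 12.2 p [ 0.5248 -0.2837  0.307 ] yawy -1.6266 tilt [ 0.0021 -0.0001] F [ 0.07  0.5  -2.11] M [0.004 0.117 0.038] g 0.23 q [-0.61  0.38  1.61  0.    1.16  1.01]
notch [ 0.5733 -0.2864  0.1181] in coll [-0.0441 -0.0827  0.1161]
twist/row [-0.1618, -0.0002, -0.0002] n 9
travel [[3.0, -40.9, 9.3], [3.0, -41.8, 2.6], [3.0, -41.7, -4.2], [3.0, -40.5, -10.8], [3.0, -38.2, -17.2], [3.0, -35.0, -23.1], [3.0, -30.8, -28.5], [3.0, -25.8, -33.1], [3.0, -20.1, -36.8]]
```

send_rows(grip=[0,0,0], travel=[[-5,0,15],[-15,0,15],[-20,0,0]], twist=[[0,0,0],[0,0,0],[0,0,0]])

```text
time: 12.58
tcp_pos: [0.49, -0.2813, 0.348]
eef_rot: [0.021, -0.706, 0.019, 0.707]
ft_force: [-0.2, -0.5, -1.6]
gripper_width: 0.231
```

send_rows(grip=[0,0,0,0,0,0,0,0,0], travel=[[3,-40.9,9.3],[3,-41.8,2.6],[3,-41.7,-4.2],[3,-40.5,-10.8],[3,-38.2,-17.2],[3,-35,-23.1],[3,-30.8,-28.5],[3,-25.8,-33.1],[3,-20.1,-36.8]], twist=[[-0.162,0,0],[-0.162,0,0],[-0.162,0,0],[-0.162,0,0],[-0.162,0,0],[-0.162,0,0],[-0.162,0,0],[-0.162,0,0],[-0.162,0,0]])

```text
time: 13.7
tcp_pos: [0.4146, 0.0949, 0.3318]
eef_rot: [0.473, 0.536, 0.459, -0.527]
ft_force: [1.4, -0.4, -1.4]
gripper_width: 0.229
```

```bash
python3 - <<'E'
from plan import *
where()
plan([.4316,.0883,.2052],down(-.1704),4)
E
```

```text
t 13.7 p [0.4146 0.0949 0.3318] yawy -0.1309 tilt [ 0.0228 -0.0063] F [ 1.37 -0.42 -1.37] M [-0.004  0.084 -0.   ] g 0.229 q [ 0.06  0.1   1.93 -0.01  1.09  0.2 ]
twist/row [0.0099, 0.0007, -0.0059] n 4
travel [[31.8, 3.7, 1.0], [31.7, 3.9, 1.0], [31.7, 4.1, 0.9], [31.7, 4.3, 0.9]]
```

send_rows(grip=[0,0,0,0,0], travel=[[20,3,1],[32,4,1],[32,4,1],[15,2,0],[5,0,0]], twist=[[0.01,0,0],[0.01,0,0],[0.01,0,0],[0,0,0],[0,0,0]])

```text
time: 14.32
tcp_pos: [0.4285, 0.0915, 0.2324]
eef_rot: [0.469, 0.546, 0.45, -0.528]
ft_force: [-0.6, 0.1, -1.5]
gripper_width: 0.228
```

```bash
python3 - <<'E'
from plan import *
where()
plan([.4316,.0883,.2052],down(-.1704),3)
E
```

```text
t 14.32 p [0.4285 0.0915 0.2324] yawy -0.1546 tilt [ 0.0359 -0.0046] F [-0.6   0.09 -1.47] M [-0.044  0.097  0.038] g 0.228 q [ 0.05  0.24  2.05 -0.01  0.81  0.21]
twist/row [0.0053, -0.0004, -0.012] n 3
travel [[9.1, 0.9, 0.9], [9.1, 1.0, 0.9], [9.1, 1.1, 0.9]]
```

send_rows(grip=[0,0,0,0], travel=[[9,0.9,0.9],[9,1,0.9],[3,0,0],[0,0,0]], twist=[[0.005,0,-0.02],[0.005,0,-0.018],[0,0,-0.005],[0,0,0]])

```text
time: 14.82
tcp_pos: [0.4313, 0.0889, 0.2122]
eef_rot: [-0.455, -0.539, -0.459, 0.541]
ft_force: [0.3, -0.6, -1.3]
gripper_width: 0.225
```

```bash
python3 - <<'E'
from plan import *
where()
plan([.4316,.0883,.2052],down(-.1704),2)
E
```

```text
t 14.82 p [0.4313 0.0889 0.2122] yawy -0.1658 tilt [-0.0056  0.003 ] F [ 0.29 -0.56 -1.27] M [-0.021  0.082 -0.01 ] g 0.225 q [0.04 0.29 2.06 0.   0.8  0.21]
twist/row [0.0023, -0.001, 0.003] n 2
travel [[3.5, 0.2, 0.3], [3.5, 0.2, 0.3]]
```

send_rows(grip=[0,0,0], travel=[[3.5,0.2,0.3],[3,0,0],[1,0,0]], twist=[[0,0,0.004],[0,0,0.002],[0,0,0]])

```text
time: 15.2
tcp_pos: [0.4317, 0.0886, 0.2052]
eef_rot: [0.457, 0.541, 0.457, -0.539]
ft_force: [-2.6, 0.2, 13.5]
gripper_width: 0.228
```

```bash
python3 -c "
from plan import *
where()"
```

```text
t 15.2 p [0.4317 0.0886 0.2052] yawy -0.1654 tilt [0.002  0.0019] F [-2.64  0.21 13.54] M [-0.155  0.541 -0.013] g 0.228 q [0.04 0.29 2.07 0.   0.77 0.21]
```

send_rows(grip=[0,0.3,0.4,0.6,0.8,0.9,1], travel=[[-0.6,0,0],[0,0,0],[0,0,0],[0,0,0],[0,0,0],[0,0,0],[-15,0,0]], twist=[[0,0,0],[0,0,0],[0,0,0],[0,0,0],[0,0,0],[0,0,0],[0,0,0]])

```text
time: 16.08
tcp_pos: [0.4313, 0.0886, 0.2204]
eef_rot: [0.457, 0.54, 0.457, -0.539]
ft_force: [-0.0, 0.7, -0.4]
gripper_width: 0.79
```

```bash
python3 - <<'E'
from plan import *
where()
# rest: grasp at rest y=-22, tool y along collector x (yaw C or C+pi)
C=P["C"]; xy=loc(C,0,-.022); print(xy)
s=r.sense(); p=s["tcp_pos"]+[0,0,.155]; R0=Q(s["eef_rot"])
plan([*xy,.37],down(C[2]),7,p0=p,R0=R0)
E
```

```text
t 16.07 p [0.4313 0.0886 0.2204] yawy -0.1653 tilt [0.0004 0.0018] F [-0.03  0.73 -0.38] M [-0.096  0.109 -0.034] g 0.79 q [0.04 0.27 2.05 0.   0.82 0.21]
[ 0.62040046 -0.22797251]
twist/row [-0.0165, -0.0003, -0.0] n 7
travel [[0.7, 34.1, 40.2], [0.7, 33.4, 40.7], [0.7, 32.8, 41.3], [0.7, 32.1, 41.8], [0.7, 31.4, 42.3], [0.8, 30.7, 42.8], [0.8, 30.0, 43.3]]
```

send_rows(grip=[1,0.8,0.8], travel=[[-40,0,0],[-55,0,0],[-55,0,0]], twist=[[0,0,0],[0,0,0],[0,0,0]])

```text
time: 16.45
tcp_pos: [0.4302, 0.0883, 0.3712]
eef_rot: [-0.455, -0.537, -0.459, 0.542]
ft_force: [1.2, 0.1, 0.3]
gripper_width: 0.804
```

send_rows(grip=[0.78,0.78,0.78,0.78,0.78,0.78,0.78,0.78], travel=[[0,34,40],[0,33.5,41],[0,33,41.5],[0,32,42],[0,31,42],[0,31,42],[0,20,30],[0,3,5]], twist=[[0.017,0,0],[0.017,0,0],[0.017,0,0],[0.017,0,0],[0.017,0,0],[0.017,0,0],[0,0,0],[0,0,0]])

```text
time: 17.45
tcp_pos: [0.5873, -0.2437, 0.3755]
eef_rot: [0.429, 0.564, 0.429, -0.56]
ft_force: [-0.2, 0.3, -0.2]
gripper_width: 0.781
```

```bash
python3 - <<'E'
from plan import *
where()
C=P["C"]; plan([*loc(C,0,-.022),.31],down(C[2]),3)
# compare key pose and rest via code
E
```

```text
t 17.45 p [ 0.5873 -0.2437  0.3755] yawy -0.2675 tilt [0.0046 0.0029] F [-0.25  0.31 -0.21] M [-0.031  0.055  0.064] g 0.781 q [-0.5   0.38  1.42  0.    1.34 -0.24]
twist/row [-0.0725, -0.0012, -0.0014] n 3
travel [[21.9, 9.2, -7.9], [21.9, 9.8, -7.2], [21.9, 10.3, -6.5]]
```

I wrote that twist with the wrong sign. It was harmless at this height, and I'll correct it now while aligning above the pad.

send_rows(grip=[0.78,0.78,0.78,0.78], travel=[[10,9,-8],[15,10,-7],[15,10,-6.5],[0,2,0]], twist=[[-0.0725,0,0],[-0.0725,0,0],[-0.0725,0,0],[0,0,0]])

```text
time: 17.95
tcp_pos: [0.6212, -0.2244, 0.3344]
eef_rot: [0.488, 0.513, 0.49, -0.509]
ft_force: [-0.7, 0.3, 0.0]
gripper_width: 0.779
```

```bash
python3 - <<'E'
from plan import *
where()
C=P["C"]; plan([*loc(C,0,-.022),.292],down(C[2]),3)
B=pickle.load(open("f.pkl","rb"))
s=r.snapshot("scene"); im=np.array(s["pixels"])
A=np.array(pickle.load(open("s0.pkl","rb"))["scene"]["pixels"])
def c(I,x,y,w,h,f): return cv2.resize(I[y:y+h,x:x+w],None,fx=f,fy=f,interpolation=cv2.INTER_CUBIC)
pickle.dump({"scene":s},open("g.pkl","wb"))
# dark-pad mask right-end silhouette, in both: column profile
for I in(A,im):
    m=(I.max(2)<45)[205:265,200:300]; ys,xs=np.nonzero(m); print(len(xs),xs.min()+200,xs.max()+200,ys.min()+205,ys.max()+205)
E
```

```text
t 17.95 p [ 0.6212 -0.2244  0.3344] yawy -0.0435 tilt [0.0014 0.007 ] F [-0.71  0.29  0.05] M [-0.093  0.061 -0.001] g 0.779 q [-0.45  0.45  1.42  0.01  1.28 -0.41]
twist/row [0.0022, -0.0024, -0.0003] n 3
travel [[14.1, -0.2, 1.3], [14.1, -0.2, 1.3], [14.1, -0.2, 1.2]]
1044 200 288 216 264
910 200 288 215 264
```

send_rows(grip=[0.78,0.78,0.78,0.78,0.6], travel=[[14,-0.2,1.3],[14,-0.2,1.3],[11,0,1],[3,0,0],[0,0,0]], twist=[[0.002,-0.002,0],[0.002,-0.002,0],[0,-0.002,0],[0,0,0],[0,0,0]], force=20)

```text
time: 18.62
tcp_pos: [0.6198, -0.2282, 0.2917]
eef_rot: [0.488, 0.513, 0.486, -0.512]
ft_force: [-0.2, 0.5, -0.7]
gripper_width: 0.709
```

```bash
python3 -c "
from plan import *
where();print(loc(P['C'],0,-.022))"
```

```text
t 18.62 p [ 0.6198 -0.2282  0.2917] yawy -0.0504 tilt [ 0.0028 -0.0007] F [-0.24  0.46 -0.72] M [-0.071  0.02  -0.028] g 0.709 q [-0.46  0.48  1.48  0.    1.18 -0.41]
[ 0.62040046 -0.22797251]
```

send_rows(grip=[0.54,0.52,0.5], travel=[[0,0,0],[0,0,0],[0,0,0]], twist=[[0,0,0],[0,0,0],[0,0,0]], force=20)

```text
time: 19.0
tcp_pos: [0.6201, -0.2285, 0.2926]
eef_rot: [0.489, 0.513, 0.486, -0.512]
ft_force: [-0.1, 0.2, 0.1]
gripper_width: 0.503
```

```bash
python3 -c "
from plan import *
where()"
```

```text
t 19.0 p [ 0.6201 -0.2285  0.2926] yawy -0.0506 tilt [ 0.0046 -0.0015] F [-0.06  0.24  0.12] M [-0.061  0.047 -0.038] g 0.503 q [-0.46  0.48  1.48  0.    1.18 -0.41]
```

The jaws are at 47.3 mm around the 46 mm pad with no force, so it's well centred. Closing.

send_rows(grip=[0.45,0.4,0.4,0.4], travel=[[0,0,0],[0,0,0],[0,0,0],[0,0,0]], twist=[[0,0,0],[0,0,0],[0,0,0],[0,0,0]], force=40)

```text
time: 19.5
tcp_pos: [0.6202, -0.2285, 0.2927]
eef_rot: [0.489, 0.513, 0.486, -0.512]
ft_force: [-0.5, 0.6, -1.1]
gripper_width: 0.487
```

send_rows(grip=[0.4,0.4,0.4,0.4], travel=[[-4,0,0],[-8,0,0],[-10,0,0],[-10,0,0]], twist=[[0,0,0],[0,0,0],[0,0,0],[0,0,0]])

```text
time: 20.0
tcp_pos: [0.6194, -0.228, 0.324]
eef_rot: [0.487, 0.513, 0.487, -0.512]
ft_force: [-0.0, 0.9, -3.8]
gripper_width: 0.487
```

```bash
python3 -c "
from plan import *
where()"
```

```text
t 20.0 p [ 0.6194 -0.228   0.324 ] yawy -0.0505 tilt [-0.0001  0.0009] F [-0.04  0.88 -3.84] M [-0.09   0.076  0.014] g 0.487 q [-0.46  0.45  1.43  0.    1.26 -0.41]
```

```bash
cat >> plan.py <<'E'
def traytarget(zg,tilt=.1,dx=0,dy=0):
    T=P["T"]; Rt=down(T[2])*R.from_rotvec([0,tilt,0]); g=np.array([*loc(T,dx,-.009+dy),zg]); return g-Rt.apply([.18,0,0]),Rt
E
python3 - <<'E'
from plan import *
p,Rt=traytarget(.22); print(p,P["T"])
s=r.sense(); plan(p,Rt,10,p0=s["tcp_pos"]+[0,0,.076])
E
```

```text
[0.62220469 0.18380194 0.39910075] [ 0.62453259  0.2106713  -0.08642208]
twist/row [0.0036, 0.0099, 0.0002] n 10
travel [[0.1, -1.8, -41.1], [0.5, -1.9, -41.1], [0.9, -2.1, -41.1], [1.4, -2.2, -41.1], [1.8, -2.4, -41.1], [2.2, -2.5, -41.1], [2.6, -2.7, -41.0], [3.0, -2.8, -41.0], [3.4, -3.0, -40.9], [3.8, -3.1, -40.9]]
```

send_rows(grip=[0.4,0.4,0.4], travel=[[-20,0,0],[-30,0,0],[-25,0,0]], twist=[[0,0,0],[0,0,0],[0,0,0]])

```text
time: 20.38
tcp_pos: [0.6187, -0.2279, 0.4013]
eef_rot: [-0.486, -0.512, -0.489, 0.513]
ft_force: [-0.4, -1.0, -3.4]
gripper_width: 0.49
```

send_rows(grip=[0.4,0.4,0.4,0.4,0.4,0.4,0.4,0.4,0.4,0.4], travel=[[0,-1,-25],[0,-2,-41],[1,-2,-41],[1.4,-2,-41],[1.8,-2,-41],[2.2,-2.5,-41],[2.6,-2.5,-41],[3,-3,-41],[3.4,-3,-41],[3.8,-3,-30]], twist=[[0.004,0.01,0],[0.004,0.01,0],[0.004,0.01,0],[0.004,0.01,0],[0.004,0.01,0],[0.004,0.01,0],[0.004,0.01,0],[0.004,0.01,0],[0.004,0.01,0],[0.004,0.01,0]])

```text
time: 21.62
tcp_pos: [0.6155, 0.1769, 0.3988]
eef_rot: [0.445, 0.546, 0.506, -0.497]
ft_force: [1.0, -0.3, -3.3]
gripper_width: 0.489
```

```bash
python3 - <<'E'
from plan import *
where()
p,Rt=traytarget(.12); plan(p,Rt,4)
E
```

```text
t 21.62 p [0.6155 0.1769 0.3988] yawy -0.0918 tilt [-0.0069  0.1108] F [ 1.04 -0.35 -3.33] M [-0.273  0.06  -0.044] g 0.489 q [0.14 0.37 1.38 0.11 1.38 0.21]
twist/row [-0.0018, -0.0025, 0.0041] n 4
travel [[24.9, 1.9, 0.9], [25.0, 1.8, 0.8], [25.0, 1.7, 0.8], [25.0, 1.6, 0.7]]
```

send_rows(grip=[0.4,0.4,0.4,0.4,0.4], travel=[[25,2,1],[30,2,1],[30,2,1],[30,1,1],[25,1,0]], twist=[[-0.002,-0.003,0.004],[-0.002,-0.003,0.004],[0,-0.002,0.004],[0,0,0.003],[0,0,0]])

```text
time: 22.25
tcp_pos: [0.6167, 0.1965, 0.2547]
eef_rot: [0.452, 0.545, 0.505, -0.494]
ft_force: [-0.7, 0.1, -3.3]
gripper_width: 0.485
```

```bash
python3 - <<'E'
from plan import *
where()
p,Rt=traytarget(.035); plan(p,Rt,4)
s=r.sense(); print("grasp",(s["tcp_pos"]+Q(s["eef_rot"]).apply([.18,0,0])).round(4))
for n in("scene","top"):
    S=r.snapshot(n); pickle.dump(S,open("h_%s.pkl"%n,"wb"))
E
```

```text
t 22.25 p [0.6167 0.1965 0.2547] yawy -0.0812 tilt [0.0016 0.1047] F [-0.73  0.14 -3.3 ] M [-0.245  0.025  0.019] g 0.485 q [0.17 0.48 1.57 0.12 1.07 0.2 ]
twist/row [0.0011, -0.0012, 0.0019] n 4
travel [[9.8, 1.7, 4.1], [9.8, 1.7, 4.1], [9.8, 1.7, 4.1], [9.8, 1.7, 4.1]]
grasp [0.617  0.2153 0.0757]
```

send_rows(grip=[0.4,0.4,0.4,0.4,0.4], travel=[[5,2,4.5],[10,2,4.5],[10,2,4.5],[9,1,4],[3,0,0]], twist=[[0.001,-0.001,0.002],[0.001,-0.001,0.002],[0.001,-0.001,0.002],[0,0,0],[0,0,0]])

```text
time: 22.98
tcp_pos: [0.6221, 0.1816, 0.2147]
eef_rot: [0.453, 0.546, 0.503, -0.494]
ft_force: [0.3, 0.3, -3.8]
gripper_width: 0.489
```

```bash
python3 - <<'E'
from plan import *
where()
p,Rt=traytarget(.0285); plan(p,Rt,4)
s=r.sense(); print("grasp",(s["tcp_pos"]+Q(s["eef_rot"]).apply([.18,0,0])).round(4))
E
```

```text
t 22.98 p [0.6221 0.1816 0.2147] yawy -0.0847 tilt [0.006  0.1008] F [ 0.31  0.25 -3.8 ] M [-0.214  0.08   0.017] g 0.489 q [0.15 0.52 1.61 0.12 0.99 0.17]
twist/row [0.0004, -0.0003, 0.0007] n 4
travel [[1.8, -0.0, -0.4], [1.8, -0.0, -0.4], [1.8, -0.0, -0.4], [1.8, -0.0, -0.4]]
grasp [0.6232 0.1998 0.0356]
```

Lowering in small steps until contact.

send_rows(grip=[0.4,0.4,0.4], travel=[[2.5,0,0],[2,0,0],[0.5,0,0]], twist=[[0,0,0],[0,0,0],[0,0,0]])

```text
time: 23.35
tcp_pos: [0.6224, 0.1822, 0.2096]
eef_rot: [0.453, 0.546, 0.502, -0.494]
ft_force: [0.3, -0.5, -4.5]
gripper_width: 0.488
```

```bash
python3 -c "
from plan import *
where()"
```

```text
t 23.35 p [0.6224 0.1822 0.2096] yawy -0.085 tilt [0.0065 0.1012] F [ 0.31 -0.53 -4.5 ] M [-0.25   0.119  0.003] g 0.488 q [0.15 0.53 1.62 0.12 0.98 0.17]
```

send_rows(grip=[0.4,0.4,0.4], travel=[[1.2,0,0],[1,0,0],[0,0,0]], twist=[[0,0,0],[0,0,0],[0,0,0]])

```text
time: 23.72
tcp_pos: [0.6225, 0.1827, 0.2077]
eef_rot: [0.453, 0.546, 0.502, -0.494]
ft_force: [-0.1, -0.3, -4.3]
gripper_width: 0.487
```

```bash
python3 -c "
from plan import *
where()"
```

```text
t 23.73 p [0.6225 0.1827 0.2077] yawy -0.0846 tilt [0.0073 0.1014] F [-0.09 -0.26 -4.33] M [-0.165  0.058 -0.005] g 0.487 q [0.15 0.53 1.62 0.12 0.97 0.17]
```

send_rows(grip=[0.4,0.4,0.4], travel=[[0.8,0,0],[0.8,0,0],[0,0,0]], twist=[[0,0,0],[0,0,0],[0,0,0]])

```text
time: 24.1
tcp_pos: [0.6225, 0.1829, 0.2071]
eef_rot: [0.453, 0.546, 0.502, -0.494]
ft_force: [0.3, -0.2, -2.9]
gripper_width: 0.485
```

```bash
python3 -c "
from plan import *
where()"
```

```text
t 24.1 p [0.6225 0.1829 0.2071] yawy -0.0845 tilt [0.0083 0.1014] F [ 0.28 -0.17 -2.92] M [-0.175  0.082 -0.011] g 0.485 q [0.15 0.53 1.62 0.12 0.97 0.17]
```

send_rows(grip=[0.4,0.4,0.4], travel=[[0.8,0,0],[0.8,0,0],[0.5,0,0]], twist=[[0,0,0],[0,0,0],[0,0,0]])

```text
time: 24.48
tcp_pos: [0.6224, 0.183, 0.207]
eef_rot: [0.454, 0.547, 0.502, -0.493]
ft_force: [-2.7, -1.0, 3.6]
gripper_width: 0.485
```

```bash
python3 -c "
from plan import *
where()"
```

```text
t 24.48 p [0.6224 0.183  0.207 ] yawy -0.0842 tilt [0.0091 0.1014] F [-2.68 -0.96  3.59] M [-0.453  0.424 -0.054] g 0.485 q [0.15 0.53 1.62 0.12 0.97 0.17]
```

Contact is supported at the expected height. Opening, then retreating.

send_rows(grip=[0.52,0.58,0.64,0.68,0.68,0.68], travel=[[0,0,0],[0,0,0],[0,0,0],[0,0,0],[-10,0,-1],[-25,0,-2.5]], twist=[[0,0,0],[0,0,0],[0,0,0],[0,0,0],[0,0,0],[0,0,0]])

```text
time: 25.22
tcp_pos: [0.6229, 0.1831, 0.2409]
eef_rot: [0.453, 0.547, 0.502, -0.494]
ft_force: [0.8, 0.4, 0.9]
gripper_width: 0.678
```

send_rows(grip=[0.7,0.7,0.7,0.7,0.7,0.7,0.7,0.7,0.7,0.7], travel=[[-40,0,0],[-50,0,0],[-50,0,0],[-30,0,-30],[0,-45,-30],[0,-45,-30],[0,-45,-20],[0,-30,0],[0,0,0],[0,0,0]], twist=[[0,0,0],[0,0,0],[0,0,0],[0,0,0],[0,0,0],[0,0,0],[0,0,0],[0,0,0],[0,0,0],[0,0,0]])

```text
time: 26.48
tcp_pos: [0.4625, 0.2914, 0.4366]
eef_rot: [0.455, 0.553, 0.499, -0.488]
ft_force: [-0.5, -0.5, 0.2]
gripper_width: 0.701
```

```bash
python3 - <<'E'
from fit import *
import pickle
from plan import where
where()
A=pickle.load(open("s0.pkl","rb"))
B={n:r.snapshot(n) for n in("scene","top")}; pickle.dump(B,open("end.pkl","wb"))
def c(I,x,y,w,h,W,H): return cv2.resize(np.array(I["pixels"])[y:y+h,x:x+w],(W,H),interpolation=cv2.INTER_CUBIC)
a=c(B["scene"],200,130,260,195,400,300); b=c(B["top"],170,110,306,190,400,300)
d=c(B["scene"],330,165,120,75,400,250); e=c(B["top"],215,160,120,75,400,250)
cv2.imwrite("pics/end.png",np.vstack([np.hstack([a,b]),np.hstack([d,e])]))
E
```

```text
t 26.48 p [0.4625 0.2914 0.4366] yawy -0.0875 tilt [0.0252 0.1081] F [-0.5  -0.51  0.15] M [-0.14   0.075  0.033] g 0.701 q [0.4  0.19 1.54 0.09 1.34 0.47]
```

View pics/end.png

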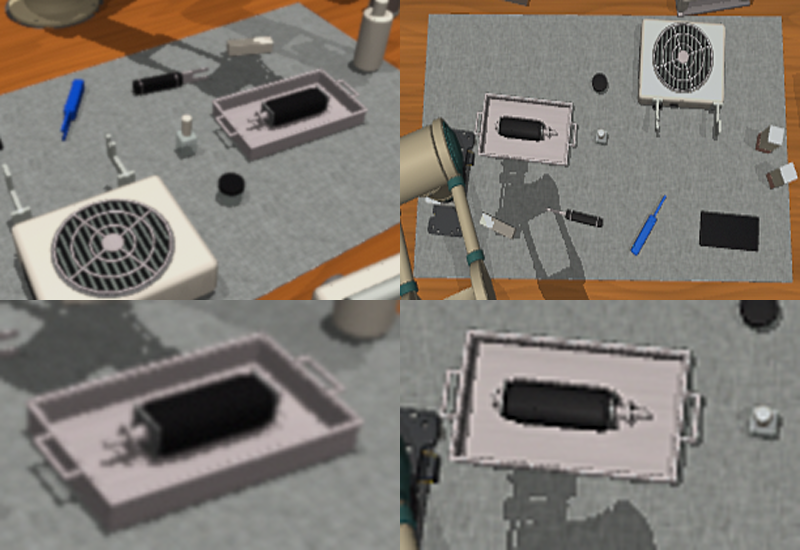

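The rest lies flat in the middle of the tray (scene crop 205,415), the lugs are empty, the key is flat in its old place (top crop 585,218), and the bystanders look unmoved. Handing in.

```bash
python3 -c "
from bench import r
print(r.close_job())"
```

```text
the job is handed in; nothing more can be done
None
```

The hand rest is off the collector and lying flat in the steel tray, and the job was handed in at about 26.5 s of the 72 s allowed.

- **Freeing the rest:** I gripped the black forked key and pushed the spring bar in with the fork. The sideways force was about 4.5 N when I started the lift and reached 5.6 N. I then levered that end up past the lug and let the tip rest on the lug's top edge.
- **Key and rest:** I laid the key back where it had been, gripped the rest at its balance point, lifted it out of the slot and set it down in the tray.
- **Last checks:** The final pictures show the rest centred in the tray, both lugs empty, the key flat on the mat, and the bystanders apparently where they were. The gripper was clear of everything. I judged the bystanders by eye only, not by measurement.
- **What disagreed:**
    - The first edge fit put the collector about 3–4 mm too far back; triangulating the flange and lug top corrected it before contact.
    - The pressed-in depth differed by a few millimetres between the force reading and the position; the picture and the free lift showed the tip was out.
    - One turn had the wrong sign. It happened in free air and was corrected.
    - The key touched down with a brief 13.5 N.

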